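Seat the mirror plate in the beam guard and latch its gate

TASK

Put the mirror plate back in the open-topped beam guard so that its three ball feet settle fully home in the cone, groove and flat seats, with the mirror facing the gate. Then push the gate shut, gently and without slamming or forcing it, until you feel its sprung latch snap in behind the strike and it stays shut by itself. Leave the glassware and bottles standing where they are.

Things in the scene. Friction and masses are not known exactly. Their poses are not given: they have to be found in the camera images.
- guard: fixed beam guard: base plate 220 x 216 mm, 10 mm thick, grey 5 mm walls on three sides up to 120 mm above the worktop, open at the top; inside 187 x 196 mm. Origin at the centre of its underside; x from the gate to the far wall, y to the left of that, z up; the gate looks to the front right of the bench. Outer face of the shut gate at x = -100 mm, hinge post at y = -96, latch post at y = +94 mm
- hood_edge (a point): middle of the lower front edge of the guard's dark hood, 125 mm above the worktop at guard (-130, 0) mm. The hood (5 mm thick, full width) overhangs the shut gate by 30 mm, so a vertical tool cannot follow the gate home: tilt it about 40 degrees, leaning back outwards from the gate, its tip reaching in under the hood
- gate (a joint): angle of the gate about its upright hinge, rad: grows as it opens outwards (free edge towards guard -x). 0 = in line with the posts; latched it stands somewhere between -0.012 and 0.062, depending on how the strike is set. Aluminium panel 156 mm wide, z = 15 to 117 mm, 8 mm thick, about 0.25 kg, hinged at guard -y; swings easily and stays where it is left
- gate_hinge (a point): point on the gate's hinge axis, in the plane of its outer face, 66 mm above the worktop; guard coordinates (-100, -88) mm. Axes turn with the gate: its x is the direction in which to push it shut, its y runs from the hinge to the free edge
- gate_push (a point): a good point to push on the gate's outer face: 125 mm from the hinge axis, 70 mm above the worktop (55 mm below the hood); axes turn with the gate, x into the gate
- latch_post (a point): top of the latch post, at guard (-92, 94) mm, 125 mm above the worktop. On its inner side sits a steel strike: an upright pin 6 mm thick and, just behind the latched gate, a hard stop. Pin and stop together are set anywhere over 10 mm of the gate's travel, differently each time and not measured: push slowly, feel the force rise, drop as the latch snaps, and rise at the stop; then let up
- latch_bolt (a joint): retraction, m, of the bevelled sprung bolt on the inner side of the gate's free edge: 0 = out, 0.009 = fully in. As the gate closes, its bevel meets the strike pin about 0.09 rad before the latched angle, is pressed in some 6 mm (rising to 8 to 15 N at the push point) and snaps out behind the pin; 0 again there = latched. Let go before that, it springs the gate back, in part or wholly
- mirror_plate: loose mirror plate, about 0.4 kg, 145 mm high: aluminium plate 94 x 84 mm narrowing to a nose, on three 12 mm ball feet; a post carries a round mirror cell (44 mm, centre 78 mm up) and on top a black grip block. Origin on the post's axis, level with the balls' underside; +x to the nose, mirror looks to -x. Seated: axes along the guard's, origin at guard (8, 0) mm, 20 mm above the worktop
- plate_grip (a point): in the plate's black square grip block, 24 x 24 mm, which spans 109 to 145 mm above the plate's origin; this point is at 130 mm; axes as the plate's (flat faces square to x and y)
- ball_left (a point): centre of the ball foot at plate (-32, 28) mm; belongs in the cone
- ball_right (a point): centre of the ball foot at plate (-32, -28) mm; belongs in the groove
- ball_nose (a point): centre of the ball foot at plate (36, 0) mm, under the nose; belongs on the flat
- seat_cone (a point): where the ball's centre comes to rest in the cone seat: guard (-24, 28) mm, 26 mm above the worktop. The 90 degree cone is 16 mm wide at its mouth
- seat_groove (a point): where the ball's centre comes to rest in the V groove, which runs along guard y: guard (-24, -28) mm, 26 mm above the worktop; groove 16 mm wide at its mouth
- seat_flat (a point): where the ball's centre comes to rest on the flat round seat, 24 mm across: guard (44, 0) mm, 26 mm above the worktop
- flask_100: bystander: small conical flask, 64 mm wide, 105 mm high, loose; origin under its centre
- dropper_bottle: bystander: small dropper bottle, 33 mm wide, 107 mm high, loose; origin under its centre
- vial: bystander: capped sample vial, 28 mm wide, 61 mm high, loose; origin under its centre
- beaker_100: bystander: small beaker, 55 mm wide, 70 mm high, loose; origin under its centre
There are look-alikes about, which are no part of the job. Leave any red look-alike of the mirror_plate alone.

How it is judged:
On the way, in this order (a step that is already met when the one before it is completed fails the run):
1. the mirror plate is settled on all three seats and let go, the gate still open (distance between ball_left and seat_cone below 0.0035 m and distance between ball_right and seat_groove below 0.0035 m and distance between ball_nose and seat_flat below 0.0035 m and contact force between the fingers and mirror_plate below 0.1 N and value of joint gate above 0.2 rad), for 0.3 s.
2. the gate is shut and its bolt has snapped out behind the strike (value of joint gate below 0.072 rad and value of joint latch_bolt below 0.001 m), for 0.2 s.
At the end, for the whole second after the job is handed in: All three balls within 3.5 mm of their seated places, the plate at rest; the gate below 0.072 rad with its bolt out again to within 1 mm, which is only possible when it has snapped in behind the strike (all of step 2 and distance between ball_left and seat_cone below 0.0035 m and distance between ball_right and seat_groove below 0.0035 m and distance between ball_nose and seat_flat below 0.0035 m and linear speed of mirror_plate below 0.02 m/s); the robot touches nothing.
It fails at once if the gate is slammed (closes faster than 2 rad/s) (velocity of joint gate below -2 rad/s).
It fails at once if the gate is forced (pressed with more than 45 N) (contact force between any of the arm, the fingers and gate above 45 N).
It fails at once if the mirror plate is tipped over (more than 0.6 rad) (angle between mirror_plate's own z axis and vertical above 0.6 rad).
It fails at once if the flask, dropper bottle, vial or beaker is moved by more than 30 mm (distance of any of flask_100, dropper_bottle, vial, beaker_100 from where it was at the start of the episode above 0.03 m).
It also fails if it takes over 59 s, if anything falls off the work surface, if the arm or the gripper's body presses on something with over 40 N, if the wrist force passes 120 N, or if a joint passes its speed limit or range.

ROBOT

A 6-joint arm with a two-finger parallel gripper is mounted at the origin on a cart in front of the work surface, level with it; the furniture and walls round the work are solid. World frame = base frame: x ahead of the robot, y to its left, z up, the work surface at z = 0. Lengths are in m, angles in rad, forces in N, time in s.
With the tool pointing down it reaches from about 0.25 to 0.775 m from the base axis. Payload 8.9 kg.
Tool frame: the origin (TCP) lies midway between the tips of the shut fingers; the grasp point (between the pads) lies 19 mm behind it; z points along the fingers, y is the line along which they close (so a half turn about z gives the same grasp; the last joint's range is limited). The gripper opens to 85 mm and grips with 20 to 120 N. Pads are 22 mm wide; open, the fingers measure 114 mm over their backs; the gripper's body (76 mm by 85 mm) begins 54 mm behind the grasp point. The pads swing forward as they close: fully open they stand 13 mm farther back than shut.
Start: joints at [-1.446, 0.291, -0.153, 1.127, 0, 1.431], TCP at [0.137, -0.507, 0.231] pointing down, gripper open.
Joint ranges: [-2.52, 2.52], [-0.91, 1.74], [-1.3, 1.37], [-1.96, 2.02], [-1.52, 1.47], [-3.14, 3.14]. Speed limits (rad/s): [2.22, 2.22, 2.79, 3.14, 3.14, 3.14].

INTERFACE

Orientations are given as a 3x3 rotation matrix whose columns are the frame's x, y, z axes.
In Python, from workcell import sensors, read_camera, camera_model, r, spotter gives the robot as it stands.
- The arm moves only by the tool jog_arm, never from a script. Its argument "plan" is a list of rows, each a list of 6 numbers: the shift along the world's x, y, z in units of 0.04 m (1.0 is 0.04 m), then the turn, a rotation vector about the world's x, y, z in units of 0.08 rad (1.0 is 0.08 rad). In form: [[dx, dy, dz, rx, ry, rz], ...]. A call has exactly 8 rows; each row shifts and turns the commanded pose from where the row before left it; what a row does not reach is not made up. A row lasts 1/12 s, in which the tool goes at most 41.7 mm and 7.16 degrees, less where a joint would pass 70% of its speed; a pose out of reach is approached as far as the arm can. A call with a number of a shift or a turn outside -1 to 1 is refused whole. A call with a gripper value outside its range is refused whole. "claw" is the opening, from -1 (shut) to 1 (fully open), set as the call begins (left out, the last holds). The fingers move at their own pace and stop on an object; the grip force is fixed at half the most. Time passes only in rows, so rows that do not move let the fingers close, or fill a call up. It gives the time, the measured TCP pose, the force, the opening and the grip force at its end, in the units of the state.
- sensors.sense(): the state, without advancing time (a new reading comes with each control period).
- read_camera(name): name is "scene" or "top" or "wrist"; returns (picture, depth): 480x640x3 uint8, red, green, blue; 480x640 float32, m along the optical axis (not along the pixel's ray), 0 where there is no reading.
- camera_model(name): a dict with "fx", "fy", "cx", "cy" (pixels), "R" (3x3) and "t" (3): a world point X has camera coordinates R X + t. Camera axes: x right, y down, z forward; pixel columns grow to the right and rows downward; lengths in m; the calibration is good to about 2 mm. The wrist camera is an equidistant fisheye: a pixel r from the principal point sees the ray r / f radians off the axis. A picture is of the moment at which its call begins: read the wrist's pose just before it. camera_model takes no time and is no camera call; for the wrist camera it gives the pose at the moment of the call.
- r.close_job(): hands the job in; it is judged then, once.
Trained networks look in the newest picture that a camera, given by its name, has taken for a name from the list of things; names that differ only in an ending like _2 or _b are one class to them, and where a whole thing is asked for, a point or a joint stands for the part that bears it (a point fixed in the world has none). Each returns a list of dicts, best first, with "score" (0 to 1); they miss things now and then, are a little off and sometimes report something else, mostly with a low value. They report only what shows in the picture. A call takes as long as a camera call. They do not tell look-alikes from the thing itself.
- spotter.silhouettes(camera, thing): "mask" (480x640 bool, what is visible of it) and "box" ([left, top, right, bottom] in pixels, round what is visible of it).
- spotter.pinpoint(camera, thing): "point" ([column, row] in pixels: a listed point, or the origin of a listed thing).
The state is a dict: "time": time; "qpos": joint angles; "joint_vel": joint speeds; "joint_efforts": joint torques, N m; "tool_pos": TCP position; "ee_rot": TCP orientation; "force": force on the tool from outside, world axes, zero at the start; "wrist_torque": the same for the moment, N m; "gripper_width": opening from 0.0 (shut) to 1.0 (fully open); "gripper_force": force on a finger pad.
Only numpy, scipy, OpenCV 4.12 (cv2) and the standard library are available. Lean on these libraries where they do the work, as an engineer would, in place of code of your own. Each camera call takes 0.05 s, during which the arm holds its last target. There are 200 camera calls.

## Working session

There is one attempt and no reset: what is moved stays moved. The work goes in short steps, Python scripts to look and compute and a tool call to move; the robot and the scene stay as the last step left them, time stands still between calls to the robot, and variables do not carry over. Pictures are saved under pics/ and viewed, at most 10 in all, crops included, and the job is handed in when it is done.

Besides the shell and the picture viewer there is one more tool, called after ">>>" as name(argument=value, ...), one argument or row to a line, values as JSON. jog_arm: Moves the arm, as the interface text tells. Its arguments: {"type":"object","properties":{"plan":{"type":"array"},"claw":{"type":"number"}},"required":["plan"]}

```bash
mkdir -p pics; ls; cat > h.py <<'E'
import numpy as np, cv2
from workcell import sensors, read_camera, camera_model, r, spotter
def deproj(cam,depth,uv,m=None):
    m=m or camera_model(cam); u,v=int(round(uv[0])),int(round(uv[1]))
    p=depth[max(0,v-2):v+3,max(0,u-2):u+3]; p=p[p>0]
    if not len(p): return None
    z=np.median(p); R=np.array(m["R"]);t=np.array(m["t"])
    return R.T@(np.array([(uv[0]-m["cx"])/m["fx"]*z,(uv[1]-m["cy"])/m["fy"]*z,z])-t)
def ray(m,uv,fish=False):
    R=np.array(m["R"]);t=np.array(m["t"]); d=np.array([(uv[0]-m["cx"])/m["fx"],(uv[1]-m["cy"])/m["fy"]])
    if fish:
        th=np.hypot(*d); d=np.append(d/max(th,1e-9)*np.sin(th),np.cos(th))
    else: d=np.append(d,1)
    return -R.T@t, R.T@(d/np.linalg.norm(d))
def tri(rays):
    A=np.zeros((3,3));b=np.zeros(3)
    for o,d in rays:
        P=np.eye(3)-np.outer(d,d);A+=P;b+=P@o
    x=np.linalg.solve(A,b); return x,[np.linalg.norm((np.eye(3)-np.outer(d,d))@(x-o)) for o,d in rays]
E
python3 - <<'E'
from h import *
np.set_printoptions(precision=4,suppress=True)
names=["mirror_plate","plate_grip","ball_left","ball_right","ball_nose","hood_edge","gate_hinge","gate_push","latch_post","seat_cone","seat_groove","seat_flat","guard","flask_100","dropper_bottle","vial","beaker_100"]
for c in ("scene","top"):
    im,d=read_camera(c); cv2.imwrite(f"pics/{c}0.png",im[:,:,::-1]); np.save(f"{c}_d.npy",d)
    m=camera_model(c); print(c,m["fx"],-np.array(m["R"]).T@m["t"])
    for n in names:
        print(n,[(round(q["score"],2),np.round(q["point"],1).tolist(),deproj(c,d,q["point"],m)) for q in spotter.pinpoint(c,n)[:3]])
E
```

```text
pics
scene 562.4616642536779 [-0.0636  0.4987  1.1188]
mirror_plate []
plate_grip [(0.59, [293.6, 280.2], array([ 0.5925, -0.0511,  0.0237]))]
ball_left []
ball_right []
ball_nose []
hood_edge [(0.67, [340.1, 251.1], array([ 0.5291, -0.1464,  0.1093]))]
gate_hinge [(0.68, [312.3, 243.2], array([ 0.583 , -0.1068,  0.125 ]))]
gate_push [(0.72, [357.3, 269.7], array([ 0.4785, -0.1547,  0.077 ]))]
latch_post [(0.88, [328.9, 287.2], array([ 0.4602, -0.0403,  0.1302]))]
seat_cone [(0.85, [295.1, 293.3], array([ 0.5668, -0.0321,  0.0123]))]
seat_groove [(0.57, [293.4, 278.1], array([ 0.5972, -0.0547,  0.0245])), (0.29, [266.2, 293.1], array([0.613 , 0.0206, 0.0177]))]
seat_flat [(0.65, [262.5, 294.1], array([0.6183, 0.0281, 0.0156]))]
guard [(0.66, [285.8, 299.4], array([ 0.57  , -0.0044,  0.0105])), (0.66, [335.5, 246.5], array([ 0.543 , -0.1447,  0.1158]))]
flask_100 [(0.6, [208.4, 399.6], array([0.4709, 0.2948, 0.0474])), (0.43, [342.0, 212.6], array([ 0.6806, -0.3121,  0.0133])), (0.27, [311.1, 244.2], array([ 0.616 , -0.1335,  0.0737]))]
dropper_bottle [(0.91, [258.5, 398.7], array([0.
[... 1312 characters left out ...]
9,  0.0017]))]
latch_post [(0.84, [295.4, 283.3], array([ 0.4615, -0.0469,  0.1316]))]
seat_cone [(0.62, [287.4, 254.5], array([ 0.5556, -0.016 ,  0.0232]))]
seat_groove []
seat_flat [(0.88, [274.4, 239.0], array([0.6062, 0.026 , 0.0212]))]
guard [(0.81, [284.7, 246.9], array([ 0.5811, -0.0065,  0.0113]))]
flask_100 [(0.76, [188.9, 272.7], array([0.4973, 0.2863, 0.0831]))]
dropper_bottle [(0.67, [272.7, 236.8], array([0.6136, 0.0317, 0.0193])), (0.59, [220.9, 294.4], array([0.4293, 0.1924, 0.0504]))]
vial [(0.62, [382.4, 212.7], array([ 0.6835, -0.3194,  0.0569])), (0.53, [271.4, 238.7], array([0.6075, 0.036 , 0.0189]))]
beaker_100 [(0.54, [415.4, 216.7], array([ 0.6774, -0.433 ,  0.0007]))]
```

```bash
python3 - <<'E'
import cv2
a=cv2.imread("pics/top0.png")[180:340,160:500]; cv2.imwrite("pics/top0c.png",cv2.resize(a,(782,368),interpolation=cv2.INTER_CUBIC))
E
```

```text
(no output)
```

View pics/top0c.png

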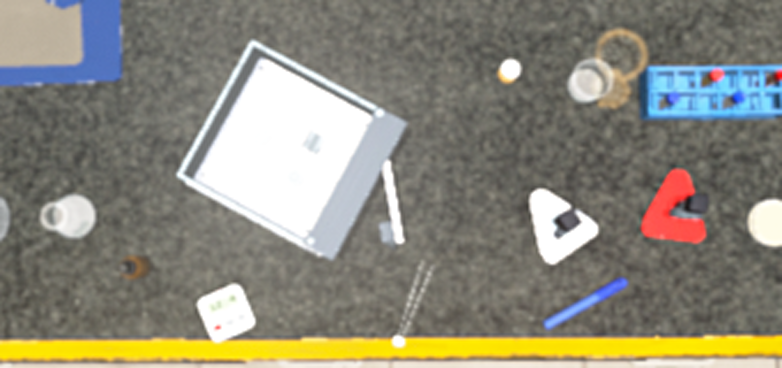

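View pics/scene0.png

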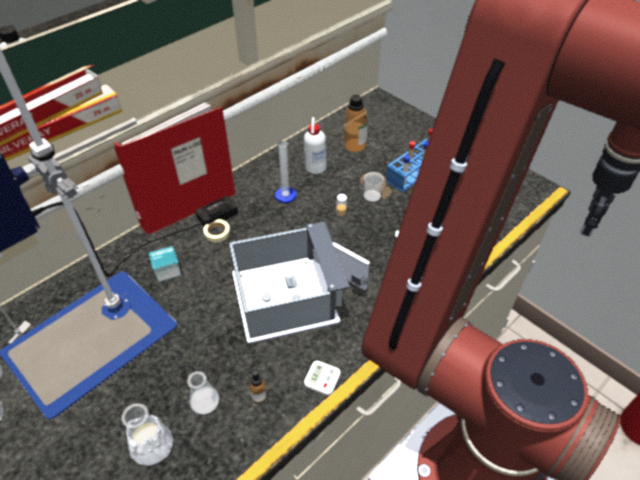

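The top view shows the white mirror plate at about full-image (404,275), its nose pointing up-left (yaw about 34°), with the red look-alike to its right. The guard is centred near (285,247), yaw about 60°, and its gate stands open at (333,270). The scene view agrees. Next I'll fit the guard and plate poses.

```bash
cat >> h.py <<'E'
def cloud(cam,d,step=1):
    m=camera_model(cam); v,u=np.mgrid[0:480:step,0:640:step]; z=d[::step,::step]
    P=np.stack([(u-m["cx"])/m["fx"]*z,(v-m["cy"])/m["fy"]*z,z],-1)
    return (P-np.array(m["t"]))@np.array(m["R"]), z>0
E
python3 - <<'E'
from h import *
np.set_printoptions(precision=4,suppress=True)
d=np.load("top_d.npy");P,ok=cloud("top",d)
roi=(P[...,0]>.4)&(P[...,0]<.76)&(P[...,1]>-.21)&(P[...,1]<.16)&ok
for lo,hi in ((.1,.15),(.122,.15),(.004,.03)):
    s=P[roi&(P[...,2]>lo)&(P[...,2]<hi)]
    (c,w,a)=cv2.minAreaRect((s[:,:2]*1000).astype(np.float32)); print(lo,len(s),c,w,a, np.median(s[:,2])); print(cv2.boxPoints((c,w,a)))
g=P[(abs(P[...,0]-.5)<.06)&(abs(P[...,1]+.37)<.07)&(P[...,2]>.12)]; print("grip",len(g),g.mean(0),g.min(0),g.max(0))
for n in ("scene","top"):
  for q in ("mirror_plate","gate_push"):
    for s in spotter.silhouettes(n,q)[:2]: print(n,q,s["score"],s["box"])
s=sensors.sense(); print(s["ee_rot"],s["tool_pos"],s["time"],s["qpos"]); m=camera_model("wrist"); print(m["fx"],m["R"],-np.array(m["R"]).T@m["t"])
E
```

```text
0.1 1565 (563.80615234375, -48.0146484375) (302.2705078125, 206.553466796875) 61.285987854003906 0.12863516763224275
[[ 400.6184 -130.9465]
 [ 581.7717 -230.1827]
 [ 726.9939   34.9172]
 [ 545.8406  134.1534]]
0.122 1190 (563.6339111328125, -47.79295349121094) (299.84039306640625, 205.61062622070312) 61.05832290649414 0.13055668909128448
[[ 401.1184 -129.2406]
 [ 581.0509 -228.7395]
 [ 726.1494   33.6547]
 [ 546.2169  133.1536]]
0.004 5050 (580.0413818359375, -25.05035400390625) (359.9291687011719, 369.795166015625) 0.00821379479020834 0.009377310716688394
[[ 400.0503  159.8214]
 [ 400.1033 -209.9737]
 [ 760.0325 -209.9221]
 [ 759.9795  159.873 ]]
grip 76 [ 0.4838 -0.3784  0.1439] [ 0.469  -0.3935  0.1225] [ 0.4987 -0.3634  0.1551]
scene mirror_plate 0.16 [228.4, 224.8, 369.9, 343.3]
scene gate_push 0.91 [311.8, 247.2, 368.2, 289.3]
scene gate_push 0.46 [227.8, 224.2, 370.4, 342.5]
top mirror_plate 0.89 [394.0, 264.0, 418.5, 295.7]
top mirror_plate 0.59 [437.3, 254.6, 469.3, 283.3]
top gate_push 0.47 [323.0, 254.7, 337.9, 282.7]
[[ 0.9654  0.2607  0.    ]
 [ 0.2607 -0.9654 -0.    ]
 [-0.      0.     -1.    ]] [ 0.1369 -0.5068  0.2313] 2.0 [-1.4463  0.2907 -0.1534  1.1267  0.      1.4315]
371.64829954431775 [[ 0.261  -0.9653  0.0001]
 [-0.9282 -0.2509  0.2748]
 [-0.2652 -0.0718 -0.9615]] [ 0.2042 -0.4902  0.3744]
```

>>> jog_arm(
  plan=[
    [0.9,0.35,0.2,0,0,0.52],
    [0.9,0.35,0.2,0,0,0.52],
    [0.9,0.35,0.2,0,0,0.52],
    [0.9,0.35,0.2,0,0,0.52],
    [0.9,0.35,0.2,0,0,0.52],
    [0.9,0.35,0.2,0,0,0.52],
    [0.9,0.35,0.2,0,0,0.52],
    [0.9,0.35,0.2,0,0,0.52],
  ],
  claw=1,
)

```text
time: 2.67
tool_pos: [0.4266, -0.3938, 0.2959]
ee_rot: [[0.826, 0.564, 0.0], [0.564, -0.826, -0.0], [-0.0, 0.0, -1.0]]
force: [0.2, -2.6, -0.0]
gripper_width: 1.002
gripper_force: 0.0
```

>>> jog_arm(
  plan=[
    [0.5,0.1,0,0,0,0],
    [0.5,0.1,0,0,0,0],
    [0.4,0.1,0,0,0,0],
    [0,0,0,0,0,0],
    [0,0,0,0,0,0],
    [0,0,0,0,0,0],
    [0,0,0,0,0,0],
    [0,0,0,0,0,0],
  ],
)

```text
time: 3.33
tool_pos: [0.4801, -0.3832, 0.2955]
ee_rot: [[0.828, 0.561, -0.0], [0.561, -0.828, -0.0], [-0.0, 0.0, -1.0]]
force: [0.9, -0.2, 0.6]
gripper_width: 1.002
gripper_force: 0.0
```

```bash
python3 - <<'E'
from h import *
np.set_printoptions(precision=4,suppress=True)
s=sensors.sense(); m=camera_model("wrist"); im,d=read_camera("wrist"); cv2.imwrite("pics/w1.png",im[:,:,::-1])
print(s["tool_pos"],s["ee_rot"],s["time"])
for n in ["mirror_plate","plate_grip","ball_left","ball_right","ball_nose"]:
    for q in spotter.pinpoint("wrist",n)[:3]:
        o,dr=ray(m,q["point"],True); u,v=map(int,q["point"]); z=d[v,u]; ax=np.array(m["R"])[2]@dr
        print(n,round(q["score"],2),np.round(q["point"],1),o+dr*z/ax)
np.save("w1_d.npy",d); np.savez("w1m.npz",R=m["R"],t=m["t"],f=m["fx"],c=[m["cx"],m["cy"]])
E
```

```text
[ 0.4801 -0.3832  0.2955] [[ 0.8278  0.561  -0.0001]
 [ 0.561  -0.8278 -0.0001]
 [-0.0001  0.0001 -1.    ]] 3.3333
mirror_plate 0.79 [429.9 250.2] [ 0.5085 -0.5391  0.0234]
mirror_plate 0.73 [310.2 192.8] [ 0.4871 -0.3783  0.0501]
plate_grip 0.66 [313.2 214.3] [ 0.4863 -0.3822  0.1451]
plate_grip 0.64 [466.3 290.8] [ 0.507  -0.539   0.1436]
plate_grip 0.2 [308.5 191.9] [ 0.4852 -0.3774  0.037 ]
ball_left 0.72 [287.8 219.3] [ 0.4429 -0.3768  0.0195]
ball_left 0.57 [398.9 257.9] [ 0.4786 -0.5136  0.0206]
ball_right 0.78 [422.9 285.3] [ 0.4676 -0.5622  0.0217]
ball_right 0.7 [334.5 215.5] [ 0.477  -0.4189  0.0202]
ball_nose 0.69 [313.1 161.2] [ 0.5148 -0.3634  0.0194]
ball_nose 0.68 [447.3 232. ] [ 0.5391 -0.5443  0.0212]
```

View pics/w1.png

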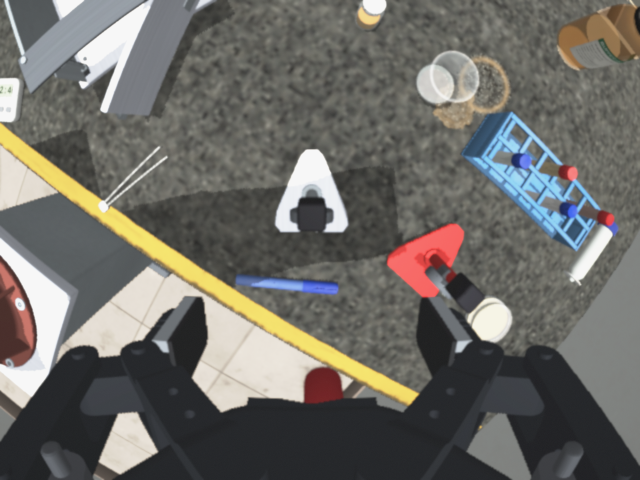

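The wrist view shows the white plate upright in the image: nose (312,152), black grip (312,214), rear edge at row 232. So it's almost aligned with the tool. The red look-alike is clear, at (440,260).

```bash
cat >> h.py <<'E'
def wcloud(d,m):
    v,u=np.mgrid[0:480,0:640]; x=(u-m["cx"])/m["fx"]; y=(v-m["cy"])/m["fy"]; th=np.hypot(x,y)+1e-9
    k=np.tan(th)/th; P=np.stack([x*k*d,y*k*d,d],-1)
    return (P-np.array(m["t"]))@np.array(m["R"]), (d>0)&(th<1.3)
E
python3 - <<'E'
from h import *
np.set_printoptions(precision=4,suppress=True)
a=np.load("w1m.npz"); m=dict(R=a["R"],t=a["t"],fx=float(a["f"]),fy=float(a["f"]),cx=a["c"][0],cy=a["c"][1])
P,ok=wcloud(np.load("w1_d.npy"),m)
near=ok&(np.hypot(P[...,0]-.485,P[...,1]+.38)<.075)
for lo,hi in ((.135,.16),(.012,.028)):
    s=P[near&(P[...,2]>lo)&(P[...,2]<hi)]
    print(lo,len(s),s.mean(0),np.median(s[:,2]),cv2.minAreaRect((s[:,:2]*1000).astype(np.float32)))
    h=cv2.convexHull((s[:,:2]*1000).astype(np.float32))
    print(cv2.minEnclosingTriangle(h)[1].reshape(-1,2))
E
```

```text
0.135 866 [ 0.4845 -0.3817  0.1446] 0.14500211749295275 ((483.8309020996094, -382.19171142578125), (23.050477981567383, 23.912353515625), 33.92300033569336)
[[ 453.0814 -388.6086]
 [ 490.1051 -363.5417]
 [ 507.297  -405.5757]]
0.012 2702 [ 0.4851 -0.381   0.0206] 0.02038676615323815 ((485.60302734375, -380.279541015625), (92.8420639038086, 81.43827819824219), 34.18647766113281)
[[ 543.1385 -342.4009]
 [ 475.4735 -447.9831]
 [ 418.5401 -364.1656]]
```

>>> jog_arm(
  plan=[
    [0.1,0.03,-0.6,0,0,0],
    [0,0,-0.6,0,0,0],
    [0,0,-0.6,0,0,0],
    [0,0,-0.6,0,0,0],
    [0,0,-0.6,0,0,0],
    [0,0,-0.6,0,0,0],
    [0,0,-0.6,0,0,0],
    [0,0,-0.4,0,0,0],
  ],
)

```text
time: 4.3
tool_pos: [0.4841, -0.3809, 0.109]
ee_rot: [[0.827, 0.562, -0.001], [0.562, -0.827, 0.001], [-0.0, -0.002, -1.0]]
force: [-0.7, 0.7, -0.6]
gripper_width: 0.998
gripper_force: 0.0
```

>>> jog_arm(
  plan=[
    [0,0,0,0,0,0],
    [0,0,0,0,0,0],
    [0,0,0,0,0,0],
    [0,0,0,0,0,0],
    [0,0,0,0,0,0],
    [0,0,0,0,0,0],
    [0,0,0,0,0,0],
    [0,0,0,0,0,0],
  ],
  claw=-1,
)

```text
time: 4.97
tool_pos: [0.4856, -0.3822, 0.1126]
ee_rot: [[0.827, 0.562, 0.002], [0.562, -0.827, -0.002], [0.001, 0.002, -1.0]]
force: [0.3, 0.1, 7.2]
gripper_width: 0.271
gripper_force: 59.9
```

>>> jog_arm(
  plan=[
    [0,0,0.5,0,0,0],
    [0,0,0.6,0,0,0.8],
    [0,0,0.6,0,0,0.85],
    [0,0,0.6,0,0,0.85],
    [0,0,0.6,0,0,0.85],
    [0,0,0.6,0,0,0.85],
    [0,0,0.6,0,0,0.85],
    [0,0,0.5,0,0,0.85],
  ],
)

```text
time: 5.63
tool_pos: [0.4847, -0.3815, 0.2968]
ee_rot: [[0.478, 0.878, 0.0], [0.878, -0.478, -0.0], [-0.0, 0.0, -1.0]]
force: [0.4, -0.9, -2.8]
gripper_width: 0.27
gripper_force: 60.1
```

>>> jog_arm(
  plan=[
    [0.2,0.9,0,0,0,0],
    [0.2,0.9,0,0,0,0],
    [0.2,0.9,0,0,0,0],
    [0.2,0.9,0,0,0,0],
    [0.2,0.9,0,0,0,0],
    [0.2,0.9,0,0,0,0],
    [0.2,0.9,0,0,0,0],
    [0,0,0,0,0,0],
  ],
)

```text
time: 6.3
tool_pos: [0.5413, -0.1235, 0.2953]
ee_rot: [[0.477, 0.879, -0.0], [0.879, -0.477, 0.003], [0.003, -0.002, -1.0]]
force: [-0.0, -1.2, -3.0]
gripper_width: 0.267
gripper_force: 60.0
```

```bash
cat > look.py <<'E'
from h import *
import sys
np.set_printoptions(precision=4,suppress=True)
tag=sys.argv[1]
s=sensors.sense(); m=camera_model("wrist"); im,d=read_camera("wrist"); cv2.imwrite(f"pics/{tag}.png",im[:,:,::-1])
print(s["tool_pos"],s["ee_rot"].tolist() if hasattr(s["ee_rot"],"tolist") else s["ee_rot"],s["time"],s["force"])
np.save(f"{tag}_d.npy",d); np.savez(f"{tag}m.npz",**{k:np.array(m[k]) for k in ("R","t","fx","fy","cx","cy")})
for n in sys.argv[2:]:
    for q in spotter.pinpoint("wrist",n)[:2]:
        o,dr=ray(m,q["point"],True); u,v=map(int,q["point"]); z=d[v,u]; ax=np.array(m["R"])[2]@dr
        print(n,round(q["score"],2),np.round(q["point"],1),o+dr*z/ax)
E
python3 look.py w2 seat_cone seat_groove seat_flat latch_post hood_edge gate_hinge gate_push guard ball_nose ball_left ball_right
```

```text
[ 0.5413 -0.1235  0.2953] [[0.4769684352371451, 0.8789204049550282, -0.00018314234460487926], [0.8789164807838453, -0.47696566080207903, 0.0030948703004222734], [0.002632792048315121, -0.0016371222694569027, -0.9999951941068044]] 6.3 [-0.0313 -1.1501 -3.0149]
seat_cone 0.84 [271.7 109.7] [ 0.5497 -0.0156  0.0195]
seat_groove 0.83 [325.1 111. ] [ 0.6009 -0.0456  0.0192]
seat_flat 0.91 [297.2  52.2] [0.6062 0.029  0.0186]
latch_post 0.61 [187.6 184.6] [ 0.462  -0.0466  0.1315]
latch_post 0.21 [308.7 237.1] [ 0.5423 -0.1193  0.2086]
guard 0.74 [481.6 271.9] [ 0.6878 -0.3067  0.029 ]
guard 0.56 [295.6  92.7] [ 0.5823 -0.0106  0.0102]
ball_nose 0.73 [313.8 188.9] [ 0.5596 -0.0941  0.2031]
ball_nose 0.62 [434.5 428.9] [ 0.5401 -0.538   0.022 ]
ball_left 0.87 [274.8 283.1] [ 0.5207 -0.1219  0.2552]
ball_left 0.42 [476.7 273.6] [ 0.6825 -0.3092  0.0225]
ball_right 0.81 [350.7 278.9] [ 0.5526 -0.1599  0.2041]
```

View pics/w2.png

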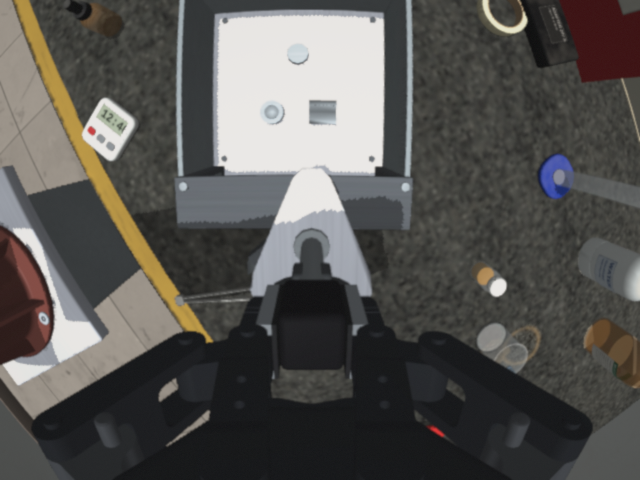

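The wrist view shows the guard upright in the image, in line with the held plate. Cone is at (272,111), groove at (323,111), flat at (297,53), and hood edge at row 228. I'll refine these.

```bash
python3 - <<'E'
from h import *
np.set_printoptions(precision=4,suppress=True)
a=np.load("w2m.npz"); m={k:a[k] for k in a.files}; P,ok=wcloud(np.load("w2_d.npy"),m)
th=np.radians(61.3); R=np.array([[np.cos(th),-np.sin(th)],[np.sin(th),np.cos(th)]])
c0=np.array([.586,-.0095]); L=(P[...,:2]-c0)@R; Z=P[...,2]
# side wall tops
w=ok&(Z>.112)&(Z<.124)&(abs(L[...,0])<.09)&(abs(L[...,1])<.12)
for sg in (1,-1):
    s=L[w&(sg*L[...,1]>.08)]; b=[np.median(s[abs(s[:,0]-x)<.01][:,1]) for x in (-.07,-.04,-.01,.02,.05) if (abs(s[:,0]-x)<.01).sum()>3]; print("wall",sg,len(s),b)
h=L[ok&(Z>.122)&(Z<.136)&(abs(L[...,1])<.11)&(L[...,0]<-.08)]; print("hood",h.min(0),h.max(0),np.percentile(h[:,0],[1,99]))
im=cv2.imread("pics/w2.png"); g=cv2.cvtColor(im,cv2.COLOR_BGR2GRAY)
for n,(x0,x1,y0,y1) in dict(cone=(256,290,96,128),groove=(304,342,96,128),flat=(282,314,38,70)).items():
    sub=cv2.GaussianBlur(g[y0:y1,x0:x1],(3,3),0); t,bw=cv2.threshold(sub,0,255,cv2.THRESH_BINARY_INV+cv2.THRESH_OTSU)
    n_,lab,st,ce=cv2.connectedComponentsWithStats(bw); i=1+st[1:,4].argmax(); bx=st[i]
    uv=np.array([x0+bx[0]+(bx[2]-1)/2,y0+bx[1]+(bx[3]-1)/2])
    o,d=ray(m,uv,True); zs=Z[int(uv[1])-8:int(uv[1])+9,int(uv[0])-8:int(uv[0])+9]
    X=o+d*(.0195-o[2])/d[2]; print(n,uv,bx,X,(X[:2]-c0)@R,"zmax",np.percentile(zs,[5,50,90]))
cv2.imwrite("pics/w2c.png",cv2.resize(im[30:180,170:420],(750,450),interpolation=cv2.INTER_CUBIC))
E
```

```text
wall 1 1433 [np.float64(0.09977198850054812), np.float64(0.09979125725823057), np.float64(0.09969245519622362), np.float64(0.0996276067862641), np.float64(0.09948800042091929)]
wall -1 1337 [np.float64(-0.09846998705840057), np.float64(-0.09846527473944036), np.float64(-0.09845928850802708), np.float64(-0.09866052818017705), np.float64(-0.0986880353001411)]
hood [-0.1311 -0.1024] [-0.0812  0.1044] [-0.1302 -0.0854]
cone [271.  111.5] [  7   8  17  16 200] [ 0.548  -0.017   0.0195] [-0.0249  0.0297] zmax [0.0203 0.0251 0.0266]
groove [322. 112.] [  5   4  27  25 611] [ 0.5973 -0.045   0.0195] [-0.0257 -0.027 ] zmax [0.0185 0.0231 0.0264]
flat [298.   59.5] [ 6 16 21 12 82] [0.6028 0.0208 0.0195] [ 0.0346 -0.0002] zmax [0.0096 0.0198 0.0213]
```

View pics/w2c.png

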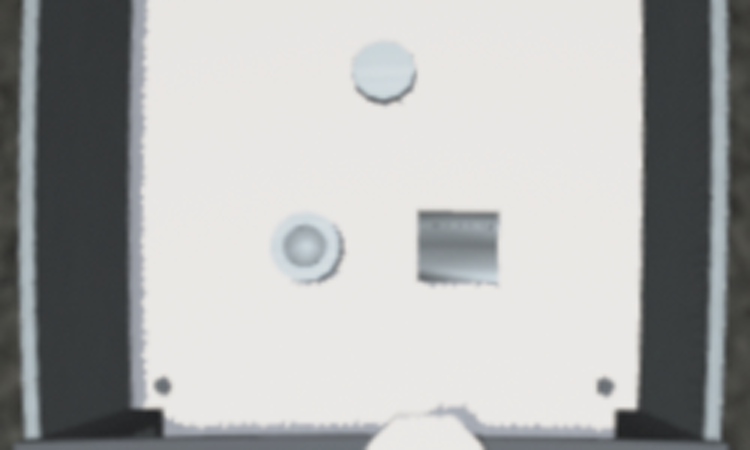

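```bash
python3 - <<'E'
from h import *
np.set_printoptions(precision=4,suppress=True)
a=np.load("w2m.npz"); m={k:a[k] for k in a.files}
th=np.radians(61.2); R=np.array([[np.cos(th),-np.sin(th)],[np.sin(th),np.cos(th)]]); c0=np.array([.586,-.0095])
for n,uv,z in (("cone",(272.2,112.1),.0255),("groove",(322.7,112.3),.0255),("flat",(298,53.2),.02),("screwL",(224.3,158.6),.01),("screwR",(371.7,158.6),.01)):
    o,d=ray(m,uv,True); X=o+d*(z-o[2])/d[2]; print(n,X,(X[:2]-c0)@R)
P,ok=wcloud(np.load("w2_d.npy"),m); T=np.array([.5413,-.1235]); Rt=np.array([[.477,-.879],[.879,.477]])
L=(P[...,:2]-T)@Rt; Z=P[...,2]-.2953
k=ok&(np.abs(L).max(-1)<.03)&(Z>.015)&(Z<.045); print("block",k.sum(),L[k].min(0),L[k].max(0),np.median(Z[k]))
k=ok&(np.abs(L).max(-1)<.075)&(Z<-.06)&(Z>-.13); print("plate",k.sum(),L[k].min(0),L[k].max(0),np.percentile(Z[k],[5,50,95]))
for x0 in (0,.02,.03,.04): 
    q=k&(abs(L[...,0]-x0)<.003); print(x0, L[q][:,1].min(),L[q][:,1].max(),np.median(Z[q]))
E
```

```text
cone [ 0.5492 -0.019   0.0255] [-0.026   0.0277]
groove [ 0.5975 -0.046   0.0255] [-0.0264 -0.0277]
flat [0.6063 0.0272 0.02  ] [ 0.042  -0.0001]
screwL [ 0.4731 -0.0362  0.01  ] [-0.0778  0.0861]
screwR [ 0.6232 -0.1187  0.01  ] [-0.0777 -0.0852]
block 8214 [-0.0135 -0.03  ] [0.0126 0.03  ] 0.03210241433169281
plate 7961 [-0.0403 -0.042 ] [0.0474 0.0412] [-0.0936 -0.0924 -0.0863]
0 -0.031518512273908776 0.030279943398457902 -0.09202561886879042
0.02 -0.02231122728762243 0.021752963133107563 -0.09259609082557979
0.03 -0.01828093760198681 0.017090286115493836 -0.09264029565404308
0.04 -0.014354042743327336 0.013062073232404922 -0.09275555548034865
```

>>> jog_arm(
  plan=[
    [0.25,0.63,0,0,0,-0.06],
    [0.25,0.63,0,0,0,0],
    [0.24,0.63,0,0,0,0],
    [0.24,0.63,0,0,0,0],
    [0.24,0.64,0,0,0,0],
    [0,0,0,0,0,0],
    [0,0,0,0,0,0],
    [0,0,0,0,0,0],
  ],
)

```text
time: 7.57
tool_pos: [0.5895, -0.0036, 0.2951]
ee_rot: [[0.485, 0.874, -0.0], [0.874, -0.485, -0.0], [-0.001, -0.0, -1.0]]
force: [0.5, -0.7, -4.3]
gripper_width: 0.269
gripper_force: 60.1
```

>>> jog_arm(
  plan=[
    [0,0,-0.5,0,0,0],
    [0,0,-0.5,0,0,0],
    [0,0,-0.5,0,0,0],
    [0,0,-0.5,0,0,0],
    [0,0,-0.5,0,0,0],
    [0,0,-0.5,0,0,0],
    [0,0,0,0,0,0],
    [0,0,0,0,0,0],
  ],
)

```text
time: 8.23
tool_pos: [0.5888, -0.0042, 0.175]
ee_rot: [[0.487, 0.874, -0.002], [0.874, -0.487, 0.0], [-0.001, -0.002, -1.0]]
force: [0.6, 0.4, -3.7]
gripper_width: 0.269
gripper_force: 60.1
```

>>> jog_arm(
  plan=[
    [0.01,0.01,-0.2,0,0,0.04],
    [0,0,-0.2,0,0,0],
    [0,0,-0.2,0,0,0],
    [0,0,-0.15,0,0,0],
    [0,0,-0.1,0,0,0],
    [0,0,-0.05,0,0,0],
    [0,0,0,0,0,0],
    [0,0,0,0,0,0],
  ],
)

```text
time: 8.9
tool_pos: [0.5902, -0.0028, 0.1394]
ee_rot: [[0.483, 0.876, 0.0], [0.876, -0.483, -0.0], [0.0, 0.0, -1.0]]
force: [0.8, -0.3, -3.9]
gripper_width: 0.273
gripper_force: 60.1
```

>>> jog_arm(
  plan=[
    [0,0,-0.04,0,0,0],
    [0,0,-0.04,0,0,0],
    [0,0,-0.04,0,0,0],
    [0,0,-0.03,0,0,0],
    [0,0,0,0,0,0],
    [0,0,0,0,0,0],
    [0,0,0,0,0,0],
    [0,0,0,0,0,0],
  ],
)

```text
time: 9.57
tool_pos: [0.5901, -0.0024, 0.1335]
ee_rot: [[0.483, 0.876, 0.0], [0.876, -0.483, 0.001], [0.001, -0.0, -1.0]]
force: [-0.8, 4.9, 3.0]
gripper_width: 0.275
gripper_force: 61.0
```

>>> jog_arm(
  plan=[
    [0.01,0.03,-0.01,0,0,0],
    [0,0.02,-0.01,0,0,0],
    [0,0,0,0,0,0],
    [0,0,0,0,0,0],
    [0,0,0,0,0,0],
    [0,0,0,0,0,0],
    [0,0,0,0,0,0],
    [0,0,0,0,0,0],
  ],
)

```text
time: 10.23
tool_pos: [0.5905, -0.0013, 0.133]
ee_rot: [[0.483, 0.876, 0.0], [0.876, -0.483, -0.001], [-0.001, 0.001, -1.0]]
force: [-3.1, 1.3, 7.7]
gripper_width: 0.274
gripper_force: 61.7
```

>>> jog_arm(
  plan=[
    [0,0,0,0,0,0],
    [0,0,0,0,0,0],
    [0,0,0,0,0,0],
    [0,0,0,0,0,0],
    [0,0,0,0,0,0],
    [0,0,0,0,0,0],
    [0,0,0,0,0,0],
    [0,0,0,0,0,0],
  ],
  claw=1,
)

```text
time: 10.9
tool_pos: [0.5905, -0.0008, 0.1325]
ee_rot: [[0.483, 0.876, -0.0], [0.876, -0.483, -0.0], [-0.0, -0.0, -1.0]]
force: [0.5, 0.4, 0.2]
gripper_width: 1.002
gripper_force: 0.0
```

>>> jog_arm(
  plan=[
    [0,0,0.2,0,0,0],
    [0,0,0.5,0,0,0],
    [0,0,0.6,0,0,0],
    [0,0,0.6,0,0,0],
    [0,0,0.6,0,0,0],
    [0,0,0.6,0,0,0],
    [0,0,0.6,0,0,0],
    [0,0,0,0,0,0],
  ],
)

```text
time: 11.57
tool_pos: [0.5924, -0.001, 0.286]
ee_rot: [[0.483, 0.876, 0.007], [0.876, -0.483, -0.001], [0.003, 0.007, -1.0]]
force: [1.6, -0.9, -1.8]
gripper_width: 1.002
gripper_force: 0.0
```

```bash
python3 look.py w3 plate_grip gate_push gate_hinge latch_post; python3 - <<'E'
from h import *
np.set_printoptions(precision=4,suppress=True)
a=np.load("w3m.npz"); m={k:a[k] for k in a.files}; P,ok=wcloud(np.load("w3_d.npy"),m)
c=np.array([.585,-.011]); th=np.radians(61.2); R=np.array([[np.cos(th),-np.sin(th)],[np.sin(th),np.cos(th)]]); L=(P[...,:2]-c)@R; Z=P[...,2]
for lo,hi,w in ((.155,.175,.03),(.03,.05,.07)):
    s=ok&(np.abs(L-[.008,0]).max(-1)<w)&(Z>lo)&(Z<hi); print(lo,s.sum(),np.median(Z[s]),cv2.minAreaRect((L[s]*1000).astype(np.float32)))
    A=np.c_[L[s],np.ones(s.sum())]; print("slope",np.linalg.lstsq(A,Z[s],rcond=None)[0])
for sg in (1,-1):
    s=ok&(Z>.112)&(Z<.124)&(abs(L[...,0])<.06)&(sg*L[...,1]>.08)&(abs(L[...,1])<.12); print(np.median(L[s][:,1]))
E
```

```text
[ 0.5924 -0.001   0.286 ] [[0.4826501194613161, 0.875782007397015, 0.007398493335292717], [0.8758089751772232, -0.4826569550464739, -0.0009501285639296432], [0.002738828764140434, 0.006938246530722417, -0.9999721793890467]] 11.5667 [ 1.6484 -0.8514 -1.78  ]
plate_grip 0.79 [311.9 228.4] [ 0.5948 -0.0006  0.1661]
gate_push 0.81 [299.1 366.7] [ 0.4956 -0.1523  0.0826]
gate_push 0.58 [334.3 229.1] [ 0.6012 -0.041   0.0411]
gate_hinge 0.74 [387.1 308.9] [ 0.6095 -0.1791  0.0015]
latch_post 0.63 [209.9 324.6] [ 0.4627 -0.0433  0.1304]
0.155 1064 0.16519310787987584 ((9.15695571899414, -1.375269889831543), (24.131681442260742, 24.004262924194336), 0.1802361160516739)
slope [-0.0792 -0.0026  0.1656]
0.03 3132 0.0405057806445923 ((11.054878234863281, -0.4685783386230469), (82.9885025024414, 93.55882263183594), 89.64876556396484)
slope [-0.0048  0.0079  0.0408]
0.0995593382473567
-0.0984608961092985
```

View pics/w3.png

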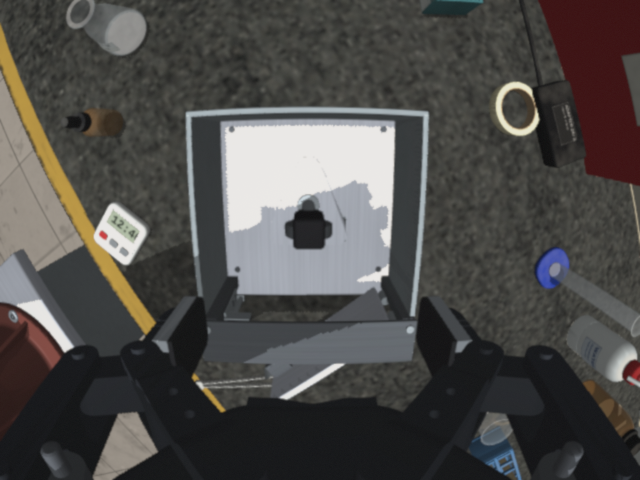

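The plate is seated: its top is level at z = 0.0405 and the grip top is at 0.165. The gate panel shows open below the hood, from (385,300) to (270,385). I'll fit its angle from the clouds already taken, then retreat and tilt the tool.

```bash
python3 - <<'E'
from h import *
np.set_printoptions(precision=4,suppress=True)
c=np.array([.585,-.011]); th=np.radians(61.2); R=np.array([[np.cos(th),-np.sin(th)],[np.sin(th),np.cos(th)]])
a=np.load("w3m.npz"); m={k:a[k] for k in a.files}
for n,(P,ok) in dict(w3=wcloud(np.load("w3_d.npy"),m),top=cloud("top",np.load("top_d.npy")),scene=cloud("scene",np.load("scene_d.npy"))).items():
    L=(P[...,:2]-c)@R; Z=P[...,2]
    s=ok&(Z>.108)&(Z<.121)&(L[...,0]<-.135)&(L[...,0]>-.27)&(abs(L[...,1])<.12); q=L[s]
    if len(q)<10: print(n,len(q)); continue
    r_=cv2.minAreaRect((q*1000).astype(np.float32)); l=cv2.fitLine((q*1000).astype(np.float32),cv2.DIST_L2,0,.01,.01).ravel()
    v=l[:2]*np.sign(l[1]); p=q-np.array([-.1,-.088]); print(n,len(q),r_,l,"theta",np.arctan2(-v[0],v[1]),"dist max",np.linalg.norm(p,axis=1).max(),"perp", np.percentile(p@np.array([v[1],-v[0]]),[5,50,95]))
E
```

```text
w3 674 ((-164.70982360839844, 2.632476806640625), (9.098609924316406, 92.85369110107422), 38.32034683227539) [   0.6024   -0.7982 -162.0224    1.3389] theta 0.6465216 dist max 0.15789851799784452 perp [-0.0002  0.0052  0.0073]
top 61 ((-163.778564453125, 3.8235702514648438), (7.977978229522705, 93.85714721679688), 38.34507751464844) [   0.6149   -0.7886 -165.4644    6.3524] theta 0.6622394 dist max 0.15887010846374178 perp [0.0028 0.0063 0.0099]
scene 186 ((-164.0054931640625, 3.5022659301757812), (13.296679496765137, 99.33680725097656), 37.86735153198242) [   0.6072   -0.7946 -165.0127    6.3839] theta 0.6524853 dist max 0.1616599040681363 perp [0.0003 0.0062 0.0097]
```

>>> jog_arm(
  plan=[
    [-0.4,-0.75,0.05,0.4,-0.2,0],
    [-0.4,-0.75,0.05,0.6,-0.35,0],
    [-0.4,-0.75,0,0.6,-0.33,0],
    [-0.4,-0.75,0,0.6,-0.33,0],
    [-0.4,-0.75,0,0.6,-0.33,0],
    [-0.4,-0.75,0,0.6,-0.33,0],
    [-0.4,-0.75,0,0.6,-0.33,0],
    [-0.4,-0.75,0,0.6,-0.33,0],
  ],
  claw=-1,
)

```text
time: 12.48
tool_pos: [0.4613, -0.2418, 0.2843]
ee_rot: [[0.44, 0.876, 0.198], [0.799, -0.483, 0.359], [0.411, 0.0, -0.912]]
force: [-0.3, -0.3, 0.2]
gripper_width: 0.0
gripper_force: 0.0
```

>>> jog_arm(
  plan=[
    [0.1,0,-0.6,0.6,-0.33,0],
    [0.1,0,-0.7,0.6,-0.33,0],
    [0.1,0,-0.7,0.6,-0.33,0],
    [0.1,0,-0.7,0.6,-0.33,0],
    [0.1,0,-0.7,0.6,-0.33,0],
    [0.1,0,-0.7,0.6,-0.33,0],
    [0.1,0,-0.7,0.6,-0.33,0],
    [0.1,0,-0.7,0.4,-0.22,0],
  ],
)

```text
time: 13.15
tool_pos: [0.4939, -0.2404, 0.0622]
ee_rot: [[0.323, 0.876, 0.36], [0.581, -0.483, 0.655], [0.747, -0.002, -0.665]]
force: [-0.5, -0.3, -0.2]
gripper_width: 0.002
gripper_force: 0.0
```

```bash
python3 - <<'E'
from h import *
np.set_printoptions(precision=4,suppress=True)
s=sensors.sense(); T=np.array(s["tool_pos"]); M=np.array(s["ee_rot"]); print(T,M[:,2],s["qpos"],s["force"],s["time"])
th=np.radians(61.2);H=np.array([.6139,-.141])
cs=[M[:2,:]@np.array([sx*.011,sy*.0145,0]) for sx in (1,-1) for sy in (1,-1)]
for t in (.66,.55,.45,.35,.25,.2,.15,.12,.1,.08,.06,.04,.02,0,-.02):
    n=np.array([np.cos(th+t),np.sin(th+t)]); y=np.array([-n[1],n[0]]); i=max(range(4),key=lambda i:cs[i]@n)
    print(t,H+.125*y-n*(cs[i]@n)-y*(cs[i]@y)*.5)
E
```

```text
[ 0.4939 -0.2404  0.0622] [ 0.3596  0.6547 -0.6649] [-0.9998  0.7916 -0.1384  1.1329  0.7161  0.8889] [-0.4694 -0.3298 -0.2182] 13.15
0.66 [ 0.4962 -0.1745]
0.55 [ 0.4939 -0.1605]
0.45 [ 0.4933 -0.1476]
0.35 [ 0.494  -0.1346]
0.25 [ 0.4961 -0.1216]
0.2 [ 0.4977 -0.1152]
0.15 [ 0.4995 -0.1089]
0.12 [ 0.5008 -0.1052]
0.1 [ 0.5018 -0.1027]
0.08 [ 0.5027 -0.1003]
0.06 [ 0.5038 -0.0979]
0.04 [ 0.5048 -0.0954]
0.02 [ 0.506  -0.0931]
0 [ 0.5072 -0.0907]
-0.02 [ 0.4956 -0.0816]
```

>>> jog_arm(
  plan=[
    [0,0.3,0,0,0,0],
    [0,0.3,0,0,0,0],
    [0,0.3,0,0,0,0],
    [0,0.2,0,0,0,0],
    [0,0.1,0,0,0,0],
    [0,0.1,0,0,0,0],
    [0,0.1,0,0,0,0],
    [0,0.1,0,0,0,0],
  ],
)

```text
time: 13.82
tool_pos: [0.4946, -0.1809, 0.0646]
ee_rot: [[0.322, 0.876, 0.359], [0.585, -0.483, 0.652], [0.744, 0.0, -0.668]]
force: [0.5, -0.0, -0.3]
gripper_width: 0.001
gripper_force: 0.0
```

>>> jog_arm(
  plan=[
    [0,0.12,0,0,0,0],
    [0,0.14,0,0,0,0],
    [0,0.14,0,0,0,0],
    [0,0.14,0,0,0,0],
    [0,0.14,0,0,0,0],
    [0,0.14,0,0,0,0],
    [0,0.14,0,0,0,0],
    [0,0.12,0,0,0,0],
  ],
)

```text
time: 14.48
tool_pos: [0.4945, -0.137, 0.0646]
ee_rot: [[0.322, 0.876, 0.359], [0.584, -0.482, 0.653], [0.745, -0.001, -0.667]]
force: [0.5, -0.4, -0.1]
gripper_width: -0.0
gripper_force: 0.1
```

>>> jog_arm(
  plan=[
    [0,0.1,0,0,0,0],
    [0,0.1,0,0,0,0],
    [0.01,0.1,0,0,0,0],
    [0.01,0.1,0,0,0,0],
    [0.02,0.08,0,0,0,0],
    [0.02,0.05,0,0,0,0],
    [0.02,0.03,0,0,0,0],
    [0,0,0,0,0,0],
  ],
)

```text
time: 15.15
tool_pos: [0.4978, -0.115, 0.0645]
ee_rot: [[0.322, 0.876, 0.359], [0.584, -0.482, 0.653], [0.745, -0.001, -0.667]]
force: [1.1, 0.1, 0.6]
gripper_width: -0.0
gripper_force: 0.0
```

```bash
python3 - <<'E'
from h import *
np.set_printoptions(precision=4,suppress=True)
im,d=read_camera("scene"); cv2.imwrite("pics/s2.png",cv2.resize(im[190:390,200:460,::-1],(780,600),interpolation=cv2.INTER_CUBIC))
for s in spotter.silhouettes("scene","gate_push")[:1]:
    P,ok=cloud("scene",d); k=s["mask"]&ok; c=np.array([.585,-.011]); th=np.radians(61.2); R=np.array([[np.cos(th),-np.sin(th)],[np.sin(th),np.cos(th)]])
    L=(P[...,:2]-c)@R; k&=(P[...,2]<.12)&(P[...,2]>.02); print(s["score"],s["box"],k.sum(),L[k].min(0),L[k].max(0))
E
```

```text
0.43 [311.8, 248.5, 347.4, 304.3] 157 [-0.1369 -0.0883] [-0.0928  0.0881]
```

View pics/s2.png

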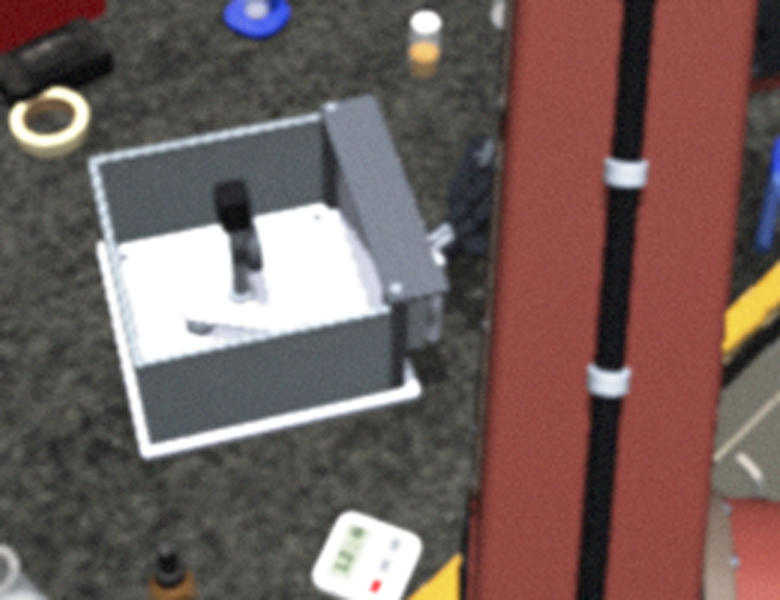

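The crop shows the gate nearly closed, its free edge just outside the latch post at (420,320), with the finger under the hood. From here I go slowly and watch the force.

>>> jog_arm(
  plan=[
    [0.01,0.03,0,0,0,0],
    [0.01,0.03,0,0,0,0],
    [0.01,0.03,0,0,0,0],
    [0.01,0.03,0,0,0,0],
    [0.01,0.03,0,0,0,0],
    [0.01,0.03,0,0,0,0],
    [0,0,0,0,0,0],
    [0,0,0,0,0,0],
  ],
)

```text
time: 15.92
tool_pos: [0.5001, -0.1079, 0.0645]
ee_rot: [[0.322, 0.876, 0.359], [0.584, -0.482, 0.653], [0.745, -0.001, -0.667]]
force: [-0.2, -0.4, 0.8]
gripper_width: 0.002
gripper_force: 0.0
```

>>> jog_arm(
  plan=[
    [0.01,0.02,0,0,0,0],
    [0.01,0.02,0,0,0,0],
    [0.01,0.02,0,0,0,0],
    [0.01,0.02,0,0,0,0],
    [0,0,0,0,0,0],
    [0,0,0,0,0,0],
    [0,0,0,0,0,0],
    [0,0,0,0,0,0],
  ],
)

```text
time: 16.58
tool_pos: [0.5017, -0.1049, 0.0645]
ee_rot: [[0.322, 0.876, 0.359], [0.584, -0.482, 0.652], [0.745, -0.001, -0.667]]
force: [-0.1, 0.2, 0.3]
gripper_width: -0.002
gripper_force: 0.0
```

>>> jog_arm(
  plan=[
    [0.01,0.02,0,0,0,0],
    [0.01,0.02,0,0,0,0],
    [0.01,0.02,0,0,0,0],
    [0.01,0.02,0,0,0,0],
    [0,0,0,0,0,0],
    [0,0,0,0,0,0],
    [0,0,0,0,0,0],
    [0,0,0,0,0,0],
  ],
)

```text
time: 17.25
tool_pos: [0.5031, -0.1021, 0.0644]
ee_rot: [[0.323, 0.876, 0.359], [0.585, -0.483, 0.652], [0.744, -0.001, -0.668]]
force: [-4.9, -4.9, 2.1]
gripper_width: 0.0
gripper_force: 2.9
```

>>> jog_arm(
  plan=[
    [0.01,0.02,0,0,0,0],
    [0.01,0.02,0,0,0,0],
    [0.01,0.02,0,0,0,0],
    [0,0,0,0,0,0],
    [0,0,0,0,0,0],
    [0,0,0,0,0,0],
    [0,0,0,0,0,0],
    [0,0,0,0,0,0],
  ],
)

```text
time: 17.92
tool_pos: [0.504, -0.0999, 0.0643]
ee_rot: [[0.323, 0.876, 0.358], [0.585, -0.483, 0.651], [0.743, -0.001, -0.669]]
force: [-8.4, -6.5, 4.5]
gripper_width: 0.002
gripper_force: 4.6
```

>>> jog_arm(
  plan=[
    [0.01,0.02,0,0,0,0],
    [0.01,0.02,0,0,0,0],
    [0.01,0.02,0,0,0,0],
    [0,0,0,0,0,0],
    [0,0,0,0,0,0],
    [0,0,0,0,0,0],
    [0,0,0,0,0,0],
    [0,0,0,0,0,0],
  ],
)

```text
time: 18.58
tool_pos: [0.505, -0.0978, 0.0643]
ee_rot: [[0.324, 0.876, 0.358], [0.586, -0.483, 0.651], [0.743, -0.001, -0.669]]
force: [-11.3, -9.9, 5.7]
gripper_width: -0.004
gripper_force: 6.6
```

>>> jog_arm(
  plan=[
    [0.01,0.02,0,0,0,0],
    [0.01,0.02,0,0,0,0],
    [0.01,0.02,0,0,0,0],
    [0,0,0,0,0,0],
    [0,0,0,0,0,0],
    [0,0,0,0,0,0],
    [0,0,0,0,0,0],
    [0,0,0,0,0,0],
  ],
)

```text
time: 19.25
tool_pos: [0.5069, -0.0944, 0.0645]
ee_rot: [[0.322, 0.876, 0.359], [0.584, -0.482, 0.653], [0.745, -0.001, -0.667]]
force: [0.4, -0.1, -0.7]
gripper_width: 0.002
gripper_force: 0.0
```

The force rose to about 16 N, then dropped to nothing, so the latch has snapped. I'll feel for the stop next.

>>> jog_arm(
  plan=[
    [0.01,0.02,0,0,0,0],
    [0.01,0.02,0,0,0,0],
    [0.01,0.02,0,0,0,0],
    [0,0,0,0,0,0],
    [0,0,0,0,0,0],
    [0,0,0,0,0,0],
    [0,0,0,0,0,0],
    [0,0,0,0,0,0],
  ],
)

```text
time: 19.92
tool_pos: [0.5081, -0.0923, 0.0644]
ee_rot: [[0.323, 0.876, 0.359], [0.585, -0.482, 0.652], [0.744, -0.001, -0.668]]
force: [-3.2, -4.3, 0.9]
gripper_width: -0.004
gripper_force: 2.6
```

>>> jog_arm(
  plan=[
    [0.01,0.02,0,0,0,0],
    [0.01,0.02,0,0,0,0],
    [0,0,0,0,0,0],
    [0,0,0,0,0,0],
    [0,0,0,0,0,0],
    [0,0,0,0,0,0],
    [0,0,0,0,0,0],
    [0,0,0,0,0,0],
  ],
)

```text
time: 20.58
tool_pos: [0.5083, -0.092, 0.0643]
ee_rot: [[0.324, 0.875, 0.359], [0.586, -0.483, 0.65], [0.743, -0.001, -0.67]]
force: [-15.5, -14.7, 7.9]
gripper_width: 0.002
gripper_force: 10.0
```

>>> jog_arm(
  plan=[
    [-0.02,-0.05,0,0,0,0],
    [-0.05,-0.1,0,0,0,0],
    [-0.1,-0.2,0,0,0,0],
    [-0.2,-0.4,0,0,0,0],
    [-0.3,-0.6,0,0,0,0],
    [-0.3,-0.6,0,0,0,0],
    [-0.3,-0.6,0.1,0,0,0],
    [0,0,0,0,0,0],
  ],
)

```text
time: 21.25
tool_pos: [0.4573, -0.1971, 0.0685]
ee_rot: [[0.323, 0.874, 0.362], [0.585, -0.485, 0.65], [0.744, 0.001, -0.668]]
force: [0.4, -0.8, -0.2]
gripper_width: 0.004
gripper_force: 0.0
```

```bash
python3 look.py w4 gate_push plate_grip; python3 - <<'E'
from h import *
np.set_printoptions(precision=4,suppress=True)
im,d=read_camera("scene"); cv2.imwrite("pics/s3.png",cv2.resize(im[190:390,200:460,::-1],(780,600),interpolation=cv2.INTER_CUBIC))
c=np.array([.585,-.011]); th=np.radians(61.2); R=np.array([[np.cos(th),-np.sin(th)],[np.sin(th),np.cos(th)]])
a=np.load("w4m.npz"); m={k:a[k] for k in a.files}; P,ok=wcloud(np.load("w4_d.npy"),m); L=(P[...,:2]-c)@R; Z=P[...,2]
k=ok&(Z>.025)&(Z<.1)&(abs(L[...,0]+.1)<.05)&(L[...,1]>-.075)&(L[...,1]<.065); q=L[k]; print("gate pts",len(q))
if len(q)>50:
    A=np.c_[q[:,1]+.088,np.ones(len(q))]; print("x=-tan(th)*y+b",np.linalg.lstsq(A,q[:,0],rcond=None)[0],q.min(0),q.max(0))
E
```

```text
[ 0.4573 -0.1971  0.0685] [[0.3233449408165965, 0.8743828558267134, 0.36180474110303285], [0.5848918645032666, -0.48523448357865173, 0.6499607701885181], [0.7438746911182045, 0.0014551228401588298, -0.6683175342090882]] 21.25 [ 0.4164 -0.7878 -0.1925]
gate_push 0.92 [286.1 115. ] [ 0.5023 -0.0855  0.0714]
plate_grip 0.27 [355.5  60.3] [ 0.5382 -0.1026  0.1096]
gate pts 18967
x=-tan(th)*y+b [-0.0382 -0.0999] [-0.1076 -0.075 ] [-0.0987  0.065 ]
```

View pics/s3.png

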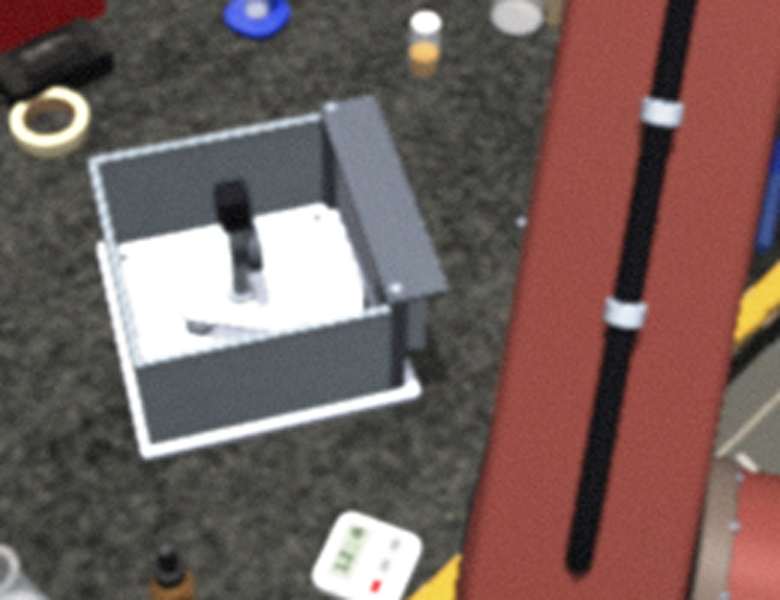

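View pics/w4.png

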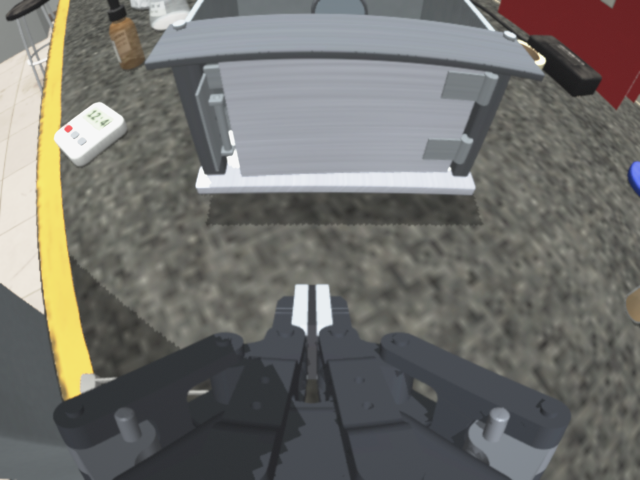

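The wrist view shows the gate shut on its own at about 0.038 rad, with the strike at (215,110) and the fingers clear. In the scene crop the plate stands unchanged, with its grip at (232,205). I'm handing the job in.

```bash
python3 -c "
from workcell import r
print(r.close_job())"
```

```text
the job is handed in; nothing more can be done
None
```

The mirror plate sits level on its three seats with the mirror facing the gate, and the gate is shut with its latch snapped in, holding by itself at about 0.04 rad; the job is handed in, but no verdict was returned.

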